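Mark a lever in the treadle press

TASK

Take the drilled lever (the flat bar with a round hole and a slot near one end) out of its storage tube, leaving the undrilled blank in the other tube, turn it end for end and lower it over the spigot and pin of the marking press, so that it lies flat on the nest with its square end under the raised punch. Let go of it, then press the treadle right down to its stop to mark it, and let the treadle come all the way up again, with the lever still lying flat on the nest.

Things in the scene. Friction and masses are not known exactly. Their poses are not given: they have to be found in the camera images.
- lever: drilled lever: loose flat aluminium bar 168 x 40 x 8, 0.13 kg. Origin: underside, axis of its round bore (20.5 across). +x to the square end (38 away), -x to the rounded tail (tip 130 away), z up. Slot 13 x 9 lies 28 from the bore, tailward. It starts level in one of the two tubes (either), tail inside, square end and bore sticking out 40 to 55 of its length
- lever_tail (a point): point on the lever, mid-thickness, on its centre line, 97 mm from the bore towards the tail: the place to hold it when loading the press. Same axes as the lever. The sides are straight and parallel from 13 mm beyond this point (tailward) to the square end; it balances about 47 mm from here towards the bore. To lay it down in between, the bench 0.40 to 0.48 ahead of the robot, y 0 to 0.2, is clear
- blank: undrilled blank: a bar of the same outline, size and metal without holes, same origin and axes, in the other tube; it stays there
- store: fixed rack of two rectangular steel tube offcuts side by side on feet, each 130 long (x), 60 wide, 30 high, 3 walls, axes 46 either side of the origin in y, inner floors 18 and tops 45 above the bench. Origin on the bench. Mouths with the bars face -x, 55 from the origin; far ends 75 beyond it. A bar has 7 play each side; draw it straight out along -x about 130 mm to free its tail
- nest (a point): point on the flat top of the press's nest on the spigot's axis, 60 above the bench. -x points out of the press to the robot, z up. Spigot 18 across, 11 high, tapered tip; anti-rotation pin 7 across, 7 high, 28 away on the -x side. Nest 56 wide, from 68 on the -x to 45 on the +x side. A loaded lever has its origin here, x axis along this one, tail overhanging to -x
- punch (a point): centre of the punch's lower face (16 across), over the nest about 25 on the nest's +x side; at rest about 101 above the bench. Its arm, 32 wide and up to 160 high, ends just behind the spigot: no room for a gripper above the bore, so the lever, held by its tail, slides in level (underside over 11 above the nest, top below the punch) and is then lowered
- treadle_pad (a point): centre of the top of the treadle's ribbed rubber pad (66 along x, 52 along y), to the robot's right of the nest: 142 in the nest's -y, about 75 in its -x. About 93 above the bench at rest, 30 at the stop; it moves almost straight down (5 mm towards the press), tilted at most 0.15 rad
- treadle (a joint): angle of treadle and punch arm, one rigid piece on a hinge along the nest's y, 78 above the bench, about 210 behind the pad: 0 at rest (up, sprung), 0.30 rad at the stop. About 5 N on the pad start it, about 13 N hold it at the stop; released it springs up. With a lever fully on the nest the punch just meets it at the stop; a lever not down keeps it from the stop
There are look-alikes about, which are no part of the job. Leave any orange or purple look-alike of the lever alone.

How it is judged:
By the outcome, as a careful person would: the job done as asked, in the order asked, and still so for the second after the job is handed in, with the robot touching nothing.
It also fails if it takes over 72 s, if anything falls off the work surface, if the arm or the gripper's body presses on something with over 40 N, if the wrist force passes 120 N, or if a joint passes its speed limit or range.

ROBOT

A 6-joint arm with a two-finger parallel gripper is mounted at the origin on a cart in front of the work surface, level with it; the furniture and walls round the work are solid. World frame = base frame: x ahead of the robot, y to its left, z up, the work surface at z = 0. Lengths are in m, angles in degrees, forces in N, time in s.
With the tool pointing down it reaches from about 0.35 to 0.875 m from the base axis. Payload 4.2 kg.
Tool frame: the origin (TCP) lies between the finger pads; the fingertips stand 17 mm ahead of it and the grasp point (between the pads) lies 2 mm behind it; z points along the fingers, y is the line along which they close (so a half turn about z gives the same grasp; the last joint's range is limited). The gripper opens to 87 mm and grips with 3 to 60 N. Pads are 19 mm wide; open, the fingers measure 117 mm over their backs; the gripper's body (75 mm by 190 mm) begins 51 mm behind the grasp point.
Start: joints at [-61.559, 22.042, 0.453, 0, -68.411, -14.817], TCP at [0.147, -0.607, 0.24] pointing down, gripper open.
Joint ranges: [-179.83, 179.83], [-69.29, 118.12], [-61.27, 80.66], [-181.25, 117.63], [-171.15, -9.14], [-177.46, 177.46]. Speed limits (degrees/s): [159.86, 159.86, 180, 180, 180, 180].

INTERFACE

Orientations are given as a 3x3 rotation matrix whose columns are the frame's x, y, z axes.
In Python, from station import r gives the robot as it stands.
- The arm moves only by the tool servo_tool, never from a script. Its argument "targets" is a list of rows, each a list of 5 numbers: the shift along the world's x, y, z in units of 30 mm (1.0 is 30 mm), then the turn about the world's z in rad, then the finger opening in mm, from 0 to 87. In form: [[x, y, z, turn, gripper], ...]. A call has exactly 5 rows; each row is the pose to reach, as a shift and turn from the pose commanded when the call began; what a row does not reach only later rows make up. A row lasts 1/12 s, in which the tool goes at most 41.7 mm and 7.16 degrees, less where a joint would pass 70% of its speed; a pose out of reach is approached as far as the arm can. A call with a gripper value outside its range is refused whole. The fingers move at their own pace and stop on an object; the grip force is fixed at half the most. Time passes only in rows, so rows that repeat a pose let the fingers close, or fill a call up. It gives the time, the measured TCP pose, the force, the opening and the grip force at its end, in the units of the state.
- r.sense(): the state, without advancing time (a new reading comes with each control period).
- r.capture(name): name is "side" or "top"; returns a dict with "pixels" (420x560x3 uint8, red, green, blue), "fx", "fy", "cx", "cy" (pixels), "world_from_camera" (4x4, takes a point from camera to world coordinates). Camera axes: x right, y down, z forward; pixel columns grow to the right and rows downward; lengths in m; the calibration is good to about 2 mm. A picture is of the moment at which its call begins. There is no depth.
- r.finish_job(): hands the job in; it is judged then, once.
The state is a dict: "time_s": time; "joints": joint angles; "joint_velocities": joint speeds; "effort": joint torques, N m; "tcp_pos": TCP position; "ee_rot": TCP orientation; "wrist_force": force on the tool from outside, world axes, zero at the start; "moment": the same for the moment, N m; "gripper_width": opening from 0.0 (shut) to 1.0 (fully open); "gripper_force": force on a finger pad.
Only numpy, scipy, OpenCV 4.12 (cv2) and the standard library are available. Lean on these libraries where they do the work, as an engineer would, in place of code of your own. Each camera call takes 0.05 s, during which the arm holds its last target. There are 200 camera calls.

## Working session

There is one attempt and no reset: what is moved stays moved. The work goes in short steps, Python scripts to look and compute and a tool call to move; the robot and the scene stay as the last step left them, time stands still between calls to the robot, and variables do not carry over. Pictures are saved under pics/ and viewed, at most 10 in all, crops included, and the job is handed in when it is done.

Besides the shell and the picture viewer there is one more tool, called as a command line: name --pt "numbers of a row" for each row, then --argument value for the rest. servo_tool: Moves the arm, as the interface text tells. Its arguments: {"type":"object","properties":{"targets":{"type":"array","items":{"type":"array","items":{"type":"number"}}}},"required":["targets"]}

```bash
mkdir -p pics
cat > h.py <<'E'
import numpy as np, cv2, pickle
from station import r
def snap(name,fn):
    c=r.capture(name); cv2.imwrite(f"pics/{fn}.png",c["pixels"][:,:,::-1]); pickle.dump(c,open(f"pics/{fn}.pkl","wb")); return c
def ray(c,u,v):
    T=np.array(c["world_from_camera"]); d=T[:3,:3]@np.array([(u-c["cx"])/c["fx"],(v-c["cy"])/c["fy"],1]); return T[:3,3],d
def onz(c,u,v,z):
    o,d=ray(c,u,v); return o+d*(z-o[2])/d[2]
def proj(c,p):
    T=np.array(c["world_from_camera"]); q=T[:3,:3].T@(np.array(p)-T[:3,3]); return c["fx"]*q[0]/q[2]+c["cx"],c["fy"]*q[1]/q[2]+c["cy"]
E
python3 - <<'E'
from h import *
for n in("top","side"):
    c=snap(n,n+"0"); print(n,c["fx"],c["cx"],c["cy"],np.round(c["world_from_camera"],3).tolist())
s=r.sense();print(s["time_s"],s["tcp_pos"],np.round(s["ee_rot"],3).tolist(),s["gripper_width"])
E
```

```text
top 472.23395220975107 286.0320793469864 212.40967921537114 [[0.207, -0.933, 0.294, 0.057], [-0.978, -0.196, 0.067, 0.023], [-0.005, -0.301, -0.954, 1.307], [0.0, 0.0, 0.0, 1.0]]
side 537.2013419498533 270.607167266493 215.66680900523463 [[-0.985, -0.101, 0.142, 0.245], [-0.173, 0.665, -0.727, 1.037], [-0.021, -0.74, -0.672, 0.945], [0.0, 0.0, 0.0, 1.0]]
0.1 [ 0.14709748 -0.60692495  0.2385937 ] [[-0.972, -0.235, -0.001], [-0.235, 0.972, 0.002], [0.0, 0.002, -1.0]] 1.0006136163589006
```

View pics/top0.png

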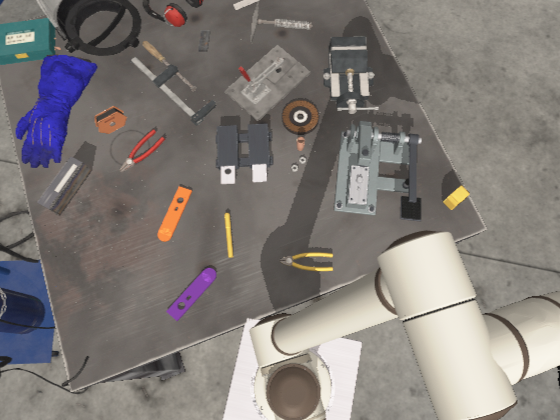

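View pics/side0.png

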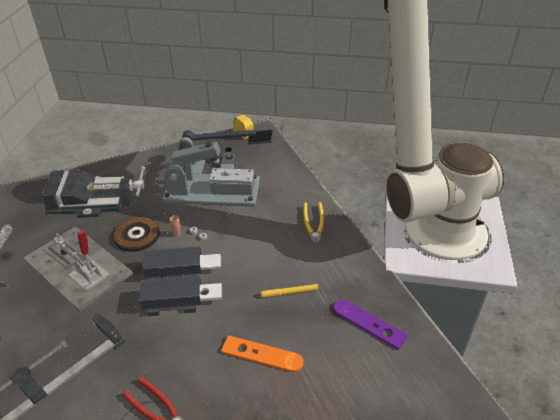

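The top view shows the store at about (243,150). The left bar, with its bore near (228,171), is the drilled lever. The press is at about (370,170) with its black pad at (411,207). The side view agrees: the bar with the hole is at (207,292) and the nest is at (232,175). Next I'll zoom in.

Run:
```python
import cv2
a=cv2.imread("pics/top0.png")[105:225,208:428]; cv2.imwrite("pics/tz.png",cv2.resize(a,None,fx=3.6,fy=3.6,interpolation=cv2.INTER_CUBIC))
a=cv2.imread("pics/side0.png")[115:315,130:290]; cv2.imwrite("pics/sz.png",cv2.resize(a,None,fx=3,fy=3,interpolation=cv2.INTER_CUBIC))
```

```text
(no output)
```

View pics/tz.png

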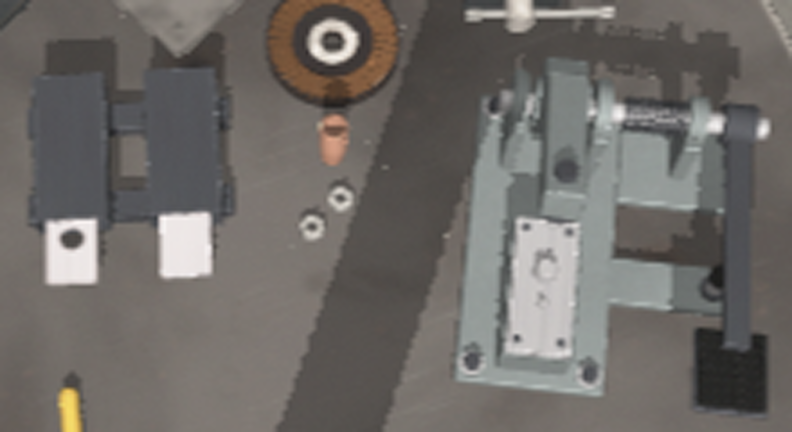

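View pics/sz.png

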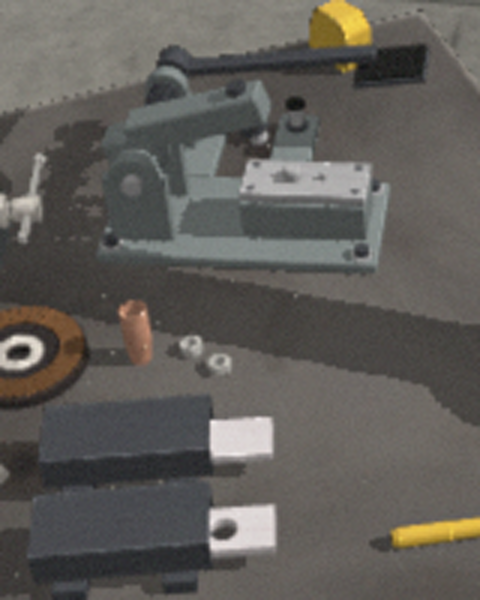

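The crops show the lever's bore at about (71,238) in the top crop. The nest plate runs from about (545,218) to (540,355), with the spigot at about (545,265) and the pin at about (541,298). The pad is at about (732,370). Now I'll measure these.

```bash
cat >> h.py <<'E'
def blobs(img,mask,box,amin=80):
    m=np.zeros(mask.shape,np.uint8); x0,y0,x1,y1=box; m[y0:y1,x0:x1]=mask[y0:y1,x0:x1]
    cs,_=cv2.findContours(m,cv2.RETR_EXTERNAL,cv2.CHAIN_APPROX_NONE)
    return sorted([c for c in cs if cv2.contourArea(c)>amin],key=cv2.contourArea)[::-1]
def rect(c,cnt,z):
    P=np.array([onz(c,u,v,z)[:2] for u,v in cnt[:,0,:]],np.float32); (x,y),(w,h),a=cv2.minAreaRect(P*1000)
    if w<h: w,h,a=h,w,a+90
    a=(a+90)%180-90
    return np.round([x,y,w,h,a],1)
E
python3 - <<'E'
from h import *
for n,nb,sb,pb in(("top",(345,160,375,208),(215,160,275,190),(398,192,424,225)),("side",(205,160,258,186),(195,250,225,305),(240,125,275,148))):
    c=pickle.load(open(f"pics/{n}0.pkl","rb")); im=c["pixels"].astype(int); g=im.min(2); hi=im.max(2)
    print(n,"lum nest",np.median(g[175:185,225:240] if n=="side" else g[180:200,352:365]))
    for nm,b,z,m in(("nest",nb,.06,(g>(150))),("bars",sb,.026,g>160),("pad",pb,.093,hi<45)):
        for k in blobs(im,m.astype(np.uint8),b): print(nm,cv2.boundingRect(k),rect(c,k,z))
    # hole
    if n=="top": print("bore",onz(c,208+71.5/3.6,105+238/3.6,.026),"spigot tip",onz(c,208+545/3.6,105+265/3.6,.069),"pin",onz(c,208+541/3.6,105+299/3.6,.067))
    else: print("bore",onz(c,130+225/3,115+529/3,.026),"spigot",onz(c,130+285/3,115+175/3,.068),"pin",onz(c,130+320/3,115+177/3,.067))
    # tube tops
    m=((hi<75)&(hi>40)).astype(np.uint8)
    for k in blobs(im,m,(210,115,275,170) if n=="top" else (135,245,205,310),300): print("dark",cv2.boundingRect(k),rect(c,k,.045))
E
```

```text
top lum nest 196.0
nest (348, 165, 27, 41) [564.3 -83.1 115.7  72.9   5.8]
bars (252, 164, 15, 18) [554.7 215.1  54.   41.2  12.7]
bars (221, 166, 14, 18) [529.8 303.8  54.6  38.2  13.8]
pad (402, 196, 18, 23) [ 514.3 -218.3   59.6   46.1    7.1]
bore [0.54023046 0.3052645  0.026     ] spigot tip [ 0.57761855 -0.07195477  0.069     ] pin [ 0.54981283 -0.07362629  0.067     ]
side lum nest 129.5
nest (210, 169, 43, 13) [564.3 -69.2 112.7  48.7   3.1]
bars (200, 254, 21, 14) [552.7 215.9  47.2  39.4  14.4]
bars (200, 283, 22, 16) [528.2 304.7  46.9  40.2  14.2]
pad (248, 130, 24, 14) [ 513.  -210.    74.9   48.9   25.6]
bore [0.53944018 0.30901106 0.026     ] spigot [ 0.57966476 -0.06005227  0.068     ] pin [ 0.5484787  -0.06304889  0.067     ]
dark (135, 261, 70, 21) [632.  269.7 156.   60.4  17.7]
dark (135, 291, 70, 19) [604.4 359.  154.5  48.9   9. ]
```

Run:
```python
from h import *
for n,nb,lb,bb in(("top",(340,155,380,208),(216,163,240,190),(247,160,272,188)),("side",(205,160,262,190),(199,275,228,305),(199,246,228,274))):
    c=pickle.load(open(f"pics/{n}0.pkl","rb")); im=c["pixels"].astype(int); g=im.min(2)
    G=cv2.resize(c["pixels"],None,fx=4,fy=4,interpolation=cv2.INTER_CUBIC).astype(int); 
    def edges(box,z,thr):
        m=np.zeros(G.shape[:2],np.uint8); x0,y0,x1,y1=[4*i for i in box]
        R=G[y0:y1,x0:x1]; m[y0:y1,x0:x1]=(R.min(2)>thr)&((R[:,:,1]-R[:,:,0])<8)
        m=cv2.morphologyEx(m,cv2.MORPH_OPEN,np.ones((9,9)))
        k=max(cv2.findContours(m,0,cv2.CHAIN_APPROX_NONE)[0],key=cv2.contourArea)
        q=(k.astype(float)-1.5)/4
        ap=cv2.approxPolyDP(cv2.convexHull(k),16,True)[:,0]
        return rect(c,q,z),[np.round(onz(c,(u-1.5)/4,(v-1.5)/4,z)[:2]*1000,1).tolist() for u,v in ap]
    for t in((150,170,185) if n=="top" else (110,125)): print(n,"nest",t,*edges(nb,.06,t))
    for t in(150,190): print(n,"lever",t,*edges(lb,.026,t)); 
    print("blank",*edges(bb,.026,170))
```

```text
top nest 150 [563.9 -83.6 116.4  73.8   5.4] [[618.9, -53.5], [612.3, -93.5], [533.0, -123.6], [510.4, -101.8], [503.9, -52.8]]
top nest 170 [563.4 -72.9 114.7  50.6   5.1] [[618.4, -55.0], [610.4, -92.3], [510.8, -100.3], [505.5, -53.2]]
top nest 185 [563.5 -72.7 113.3  48.3   5.2] [[617.8, -55.8], [609.4, -91.1], [509.6, -94.2], [505.8, -58.1]]
top lever 150 [529.8 303.8  57.3  41.5  14.3] [[561.5, 292.4], [509.1, 278.0], [498.8, 315.8], [549.5, 330.3]]
top lever 190 [530.1 303.9  54.8  38.6  14.3] [[560.0, 292.0], [508.6, 280.1], [500.4, 315.5], [550.0, 328.1]]
blank [554.2 214.8  55.3  41.5  14.3] [[585.1, 202.7], [535.6, 189.4], [523.9, 226.2], [573.9, 240.9]]
side nest 110 [559.3 -69.7 129.3  61.    1.8] [[623.7, -60.5], [595.5, -98.4], [512.2, -100.4], [493.7, -41.9], [618.2, -37.2]]
side nest 125 [564.5 -72.2 116.5  58.5   5.3] [[621.3, -54.2], [622.6, -83.0], [510.9, -97.3], [504.5, -48.8]]
side lever 150 [528.4 304.9  49.   41.5  14.4] [[510.4, 280.4], [501.1, 318.1], [545.9, 328.0], [556.1, 291.3]]
side lever 190 [528.7 304.7  46.3  38.1  14.3] [[510.9, 282.7], [502.5, 316.9], [545.5, 327.2], [555.2, 292.6]]
blank [552.5 216.6  47.8  40.3  14.4] [[534.9, 193.4], [525.4, 229.1], [569.8, 237.7], [580.7, 203.0]]
```

servo_tool --pt "0.6 1.2 0 0 87" --pt "1.2 2.4 0 0 87" --pt "1.8 3.6 0 0 87" --pt "2.4 4.8 0 0 87" --pt "3.0 6.0 0 0 87"

```text
time_s: 0.52
tcp_pos: [0.2374, -0.4255, 0.239]
ee_rot: [[-0.972, -0.235, -0.001], [-0.235, 0.972, 0.001], [0.0, 0.001, -1.0]]
wrist_force: [1.2, -0.1, 0.2]
gripper_width: 1.0
gripper_force: 0.0
```

servo_tool --pt "0.5 1.2 0 0 87" --pt "1.0 2.4 0 0 87" --pt "1.5 3.6 0 0 87" --pt "2.0 4.8 0 0 87" --pt "2.5 6.0 0 0 87"

```text
time_s: 0.93
tcp_pos: [0.3122, -0.2455, 0.2394]
ee_rot: [[-0.972, -0.235, -0.0], [-0.235, 0.972, 0.0], [-0.0, 0.0, -1.0]]
wrist_force: [1.1, -0.4, 0.3]
gripper_width: 0.999
gripper_force: 0.0
```

servo_tool --pt "0.5 1.2 0 0 80" --pt "1.0 2.4 0 0 70" --pt "1.5 3.6 0 0 70" --pt "2.0 4.8 0 0 70" --pt "2.5 6.0 0 0 70"

```text
time_s: 1.35
tcp_pos: [0.3871, -0.0654, 0.2396]
ee_rot: [[-0.972, -0.236, 0.0], [-0.236, 0.972, 0.0], [-0.0, 0.0, -1.0]]
wrist_force: [1.4, -0.2, -1.3]
gripper_width: 0.819
gripper_force: 0.0
```

servo_tool --pt "0.5 1.2 0 0 70" --pt "1.0 2.4 0 0 70" --pt "1.5 3.6 0 0 70" --pt "2.0 4.8 0 0 70" --pt "2.5 6.0 0 0 70"

```text
time_s: 1.77
tcp_pos: [0.4622, 0.1146, 0.2394]
ee_rot: [[-0.972, -0.236, -0.0], [-0.236, 0.972, -0.0], [0.0, 0.0, -1.0]]
wrist_force: [1.2, 0.0, 0.8]
gripper_width: 0.807
gripper_force: 0.0
```

Run:
```python
from h import *
s=r.sense();print(s["time_s"],s["tcp_pos"],np.round(s["ee_rot"],3).tolist(),s["gripper_width"],s["wrist_force"],s["joints"])
c=pickle.load(open("pics/top0.pkl","rb"));print("pencil",onz(c,227.4,210,.005),onz(c,230.5,257,.005))
```

```text
1.7667 [0.46220736 0.11455784 0.23936   ] [[-0.972, -0.236, -0.0], [-0.236, 0.972, -0.0], [0.0, 0.0, -1.0]] 0.8067630363361842 [1.22994139 0.00520038 0.7763904 ] [ 3.35226367e+01  7.43484868e+00 -1.96280661e+01 -9.23953090e-03
 -6.29584383e+01 -1.09854991e+02]
pencil [0.42985346 0.28167792 0.005     ] [0.2969643  0.23941109 0.005     ]
```

servo_tool --pt "0.4 1.25 0 0.01 70" --pt "0.8 2.5 0 0.01 70" --pt "1.2 3.75 0 0.01 70" --pt "1.7 5.1 0 0.01 70" --pt "2.1 6.3 0 0.01 70"

```text
time_s: 2.18
tcp_pos: [0.5254, 0.3036, 0.239]
ee_rot: [[-0.969, -0.246, -0.001], [-0.246, 0.969, -0.0], [0.001, -0.0, -1.0]]
wrist_force: [0.1, -0.7, 0.5]
gripper_width: 0.807
gripper_force: 0.0
```

servo_tool --pt "0 0 -1.0 0 70" --pt "0 0 -2.2 0 70" --pt "0 0 -3.4 0 70" --pt "0 0 -4.5 0 70" --pt "0 0 -5.0 0 70"

```text
time_s: 2.6
tcp_pos: [0.5226, 0.2997, 0.0842]
ee_rot: [[-0.97, -0.244, -0.007], [-0.244, 0.97, -0.005], [0.008, -0.003, -1.0]]
wrist_force: [-1.2, -0.7, -1.2]
gripper_width: 0.803
gripper_force: 0.0
```

Run:
```python
from h import *
c=snap("side","side1");s=r.sense();print(s["tcp_pos"],s["wrist_force"])
a=c["pixels"][200:340,130:330,::-1]; cv2.imwrite("pics/s1.png",cv2.resize(a,None,fx=3,fy=3))
```

```text
[0.52191327 0.29908539 0.0825823 ] [-0.20815267 -0.35908093 -1.5249372 ]
```

View pics/s1.png

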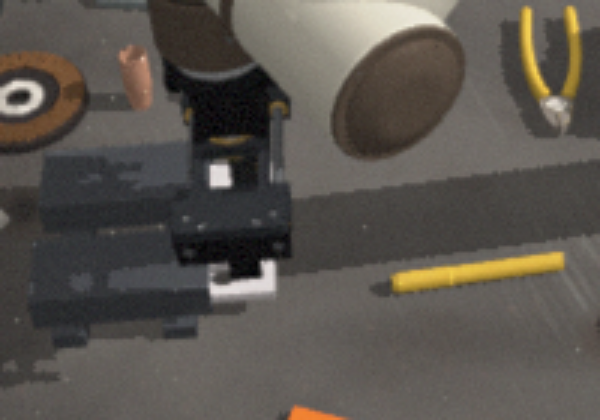

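The gripper is over the lever's exposed end (the white bar at about (240,283) in the crop), between the tubes' bars and clear of the pencil. I'll descend with a small correction.

servo_tool --pt "0.05 0.1 -0.4 0 70" --pt "0.05 0.1 -0.8 0 70" --pt "0.05 0.1 -1.2 0 70" --pt "0.05 0.1 -1.5 0 70" --pt "0.05 0.1 -1.5 0 70"

```text
time_s: 3.07
tcp_pos: [0.5264, 0.3044, 0.0434]
ee_rot: [[-0.97, -0.245, -0.001], [-0.245, 0.97, -0.001], [0.002, -0.001, -1.0]]
wrist_force: [-0.4, -0.3, 0.8]
gripper_width: 0.803
gripper_force: 0.0
```

servo_tool --pt "0 0 0 0 70" --pt "0 0 0 0 70" --pt "0 0 0 0 70" --pt "0 0 0 0 70" --pt "0 0 0 0 70"

```text
time_s: 3.48
tcp_pos: [0.527, 0.3048, 0.0452]
ee_rot: [[-0.969, -0.245, 0.001], [-0.245, 0.969, 0.001], [-0.001, 0.001, -1.0]]
wrist_force: [-0.1, -0.7, -1.1]
gripper_width: 0.802
gripper_force: 0.0
```

servo_tool --pt "-0.05 -0.03 -0.3 0 70" --pt "-0.08 -0.03 -0.63 0 70" --pt "-0.08 -0.03 -0.63 0 70" --pt "-0.08 -0.03 -0.63 0 50" --pt "-0.08 -0.03 -0.63 0 30"

```text
time_s: 3.9
tcp_pos: [0.5243, 0.3036, 0.0252]
ee_rot: [[-0.969, -0.246, -0.0], [-0.246, 0.969, -0.001], [0.001, -0.001, -1.0]]
wrist_force: [0.5, -0.2, -0.2]
gripper_width: 0.722
gripper_force: 0.0
```

servo_tool --pt "0 0 0 0 20" --pt "0 0 0 0 20" --pt "0 0 0 0 20" --pt "0 0 0 0 20" --pt "0 0 0 0 20"

```text
time_s: 4.32
tcp_pos: [0.5244, 0.3037, 0.0259]
ee_rot: [[-0.969, -0.245, 0.0], [-0.245, 0.969, 0.0], [-0.0, 0.0, -1.0]]
wrist_force: [0.2, -0.8, 0.8]
gripper_width: 0.455
gripper_force: 30.0
```

servo_tool --pt "0 0 0.1 0 20" --pt "0 0 0.2 0 20" --pt "-0.3 -0.08 0.2 0 20" --pt "-0.8 -0.2 0.2 0 20" --pt "-1.3 -0.33 0.2 0 20"

```text
time_s: 4.73
tcp_pos: [0.4843, 0.2933, 0.0314]
ee_rot: [[-0.97, -0.244, -0.001], [-0.244, 0.97, -0.0], [0.001, -0.0, -1.0]]
wrist_force: [-0.6, 0.4, -1.3]
gripper_width: 0.452
gripper_force: 30.0
```

servo_tool --pt "-0.6 -0.15 0 0 20" --pt "-1.2 -0.31 0 0 20" --pt "-1.8 -0.46 0 0 20" --pt "-2.4 -0.61 0 0 20" --pt "-2.8 -0.71 0 0 20"

```text
time_s: 5.15
tcp_pos: [0.3989, 0.271, 0.0316]
ee_rot: [[-0.97, -0.245, -0.002], [-0.245, 0.97, -0.001], [0.002, -0.001, -1.0]]
wrist_force: [-1.3, -0.5, -0.4]
gripper_width: 0.455
gripper_force: 30.0
```

servo_tool --pt "-0.3 -0.08 0 0 20" --pt "-0.6 -0.15 0 0 20" --pt "-0.7 -0.18 0 0 20" --pt "-0.7 -0.18 0.2 0 20" --pt "-0.7 -0.18 0.5 0 20"

```text
time_s: 5.57
tcp_pos: [0.3803, 0.267, 0.0467]
ee_rot: [[-0.969, -0.246, -0.001], [-0.246, 0.969, -0.001], [0.001, -0.001, -1.0]]
wrist_force: [-0.7, 1.3, -1.7]
gripper_width: 0.457
gripper_force: 30.0
```

Run:
```python
from h import *
c=snap("side","side2");s=r.sense();print(s["tcp_pos"],s["wrist_force"],s["gripper_width"],s["joints"])
a=c["pixels"][200:340,130:330,::-1]; cv2.imwrite("pics/s2.png",cv2.resize(a,None,fx=3,fy=3))
```

```text
[0.38164086 0.26839771 0.04884299] [1.03769332 0.89940824 0.1631899 ] 0.45610937421672454 [ 5.51703742e+01  2.09256635e+01 -3.51594995e+01  6.39735609e-02
 -3.37106400e+01 -1.30987927e+02]
```

View pics/s2.png

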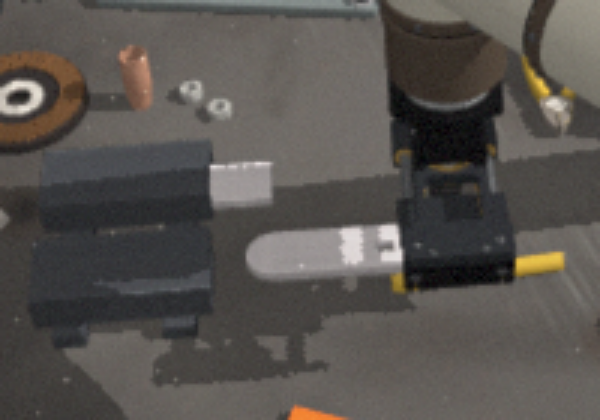

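servo_tool --pt "0 0 0.6 0 20" --pt "0 0 1.2 0.05 20" --pt "0.2 -0.4 1.8 0.15 20" --pt "0.4 -1.0 2.0 0.27 20" --pt "0.6 -1.7 2.0 0.39 20"

```text
time_s: 6.03
tcp_pos: [0.4006, 0.2177, 0.1094]
ee_rot: [[-0.799, -0.601, 0.005], [-0.601, 0.799, 0.005], [-0.007, 0.001, -1.0]]
wrist_force: [0.8, -0.1, -1.8]
gripper_width: 0.458
gripper_force: 30.0
```

servo_tool --pt "0.2 -0.8 0 0.12 20" --pt "0.4 -1.6 0 0.24 20" --pt "0.6 -2.4 0 0.36 20" --pt "0.8 -3.2 0 0.48 20" --pt "1.0 -4.0 0 0.6 20"

```text
time_s: 6.45
tcp_pos: [0.4294, 0.0951, 0.1075]
ee_rot: [[-0.321, -0.947, 0.002], [-0.947, 0.321, 0.001], [-0.001, -0.001, -1.0]]
wrist_force: [0.5, 0.8, -1.8]
gripper_width: 0.454
gripper_force: 30.0
```

servo_tool --pt "0.1 -0.6 0 0.12 20" --pt "0.2 -1.2 0 0.24 20" --pt "0.35 -1.9 0 0.33 20" --pt "0.35 -1.9 -0.4 0.33 20" --pt "0.35 -1.9 -0.9 0.33 20"

```text
time_s: 6.87
tcp_pos: [0.441, 0.0385, 0.081]
ee_rot: [[-0.005, -1.0, 0.005], [-1.0, 0.005, 0.002], [-0.002, -0.005, -1.0]]
wrist_force: [0.4, -0.4, -2.3]
gripper_width: 0.458
gripper_force: 30.0
```

servo_tool --pt "0 0 -0.4 0 20" --pt "0 0 -0.8 0 20" --pt "0 0 -1.2 0 20" --pt "0 0 -1.6 0 20" --pt "0 0 -1.6 0 20"

```text
time_s: 7.28
tcp_pos: [0.4386, 0.0386, 0.0304]
ee_rot: [[-0.004, -1.0, -0.003], [-1.0, 0.004, -0.001], [0.001, 0.003, -1.0]]
wrist_force: [0.4, 0.2, -1.2]
gripper_width: 0.454
gripper_force: 30.0
```

servo_tool --pt "0 0 0 0 20" --pt "0 0 0 0 20" --pt "0 0 0 0 20" --pt "0 0 0 0 20" --pt "0 0 0 0 20"

```text
time_s: 7.7
tcp_pos: [0.4393, 0.0393, 0.0323]
ee_rot: [[-0.003, -1.0, 0.001], [-1.0, 0.003, 0.001], [-0.001, -0.001, -1.0]]
wrist_force: [0.0, -0.5, -1.3]
gripper_width: 0.454
gripper_force: 30.0
```

servo_tool --pt "0 0 -0.2 0 20" --pt "0 0 -0.4 0 20" --pt "0 0 -0.4 0 20" --pt "0 0 -0.4 0 20" --pt "0 0 -0.4 0 20"

```text
time_s: 8.12
tcp_pos: [0.4388, 0.0391, 0.0194]
ee_rot: [[-0.003, -1.0, -0.001], [-1.0, 0.003, -0.0], [0.0, 0.001, -1.0]]
wrist_force: [-0.7, -1.0, -2.2]
gripper_width: 0.457
gripper_force: 30.0
```

servo_tool --pt "0 0 0 0 42" --pt "0 0 0 0 45" --pt "0 0 0 0 60" --pt "0 0 0 0 60" --pt "0 0 0 0 60"

```text
time_s: 8.53
tcp_pos: [0.439, 0.0392, 0.0198]
ee_rot: [[-0.003, -1.0, 0.001], [-1.0, 0.003, 0.0], [-0.0, -0.001, -1.0]]
wrist_force: [-0.5, 0.6, -0.1]
gripper_width: 0.644
gripper_force: 0.0
```

servo_tool --pt "0 0 0.5 0 70" --pt "0 0 1.5 0 70" --pt "0 0.3 2.5 0 70" --pt "-0.5 0.3 3.0 0 70" --pt "-1.5 0.3 3.0 0 70"

```text
time_s: 8.95
tcp_pos: [0.3987, 0.0505, 0.1133]
ee_rot: [[-0.002, -1.0, 0.011], [-1.0, 0.002, 0.004], [-0.004, -0.011, -1.0]]
wrist_force: [-1.1, 0.9, -0.9]
gripper_width: 0.801
gripper_force: 0.0
```

Run:
```python
from h import *
s=r.sense();print(s["tcp_pos"],s["joints"])
snap("top","top3");c=snap("side","side3")
cv2.imwrite("pics/s3.png",np.vstack([cv2.resize(cv2.imread("pics/top3.png")[120:320,200:440],None,fx=1.5,fy=1.5),cv2.resize(c["pixels"][120:320,170:410,::-1],None,fx=1.5,fy=1.5)]))
```

```text
[0.39870162 0.05045366 0.11329448] [ 30.71593515   8.76319811 -39.84432397   0.1439322  -40.74437812
 -30.95202324]
```

View pics/s3.png

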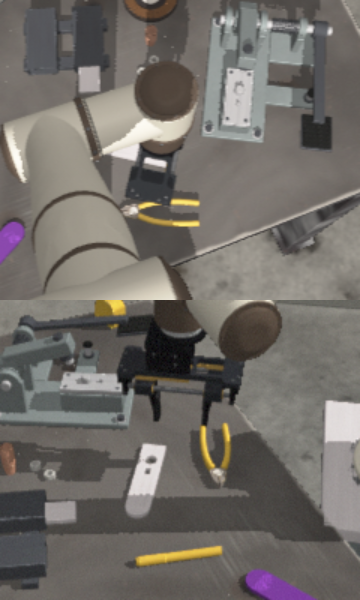

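The side view shows the lever flat on the bench, with its bore at about (272,227) in full-image pixels and its tail toward the left wall. It is fully visible there, so I'll measure it.

Run:
```python
from h import *
c=pickle.load(open("pics/side3.pkl","rb")); G=cv2.resize(c["pixels"],None,fx=4,fy=4,interpolation=cv2.INTER_CUBIC).astype(int)
for t in(120,140,160):
    m=np.zeros(G.shape[:2],np.uint8); m[820:1100,980:1160]=G[820:1100,980:1160].min(2)>t
    m=cv2.morphologyEx(m,cv2.MORPH_OPEN,np.ones((7,7)))
    k=max(cv2.findContours(m,0,cv2.CHAIN_APPROX_NONE)[0],key=cv2.contourArea)
    R=rect(c,(k-1.5)/4,.008); print(t,R)
    hs=cv2.findContours(m,cv2.RETR_CCOMP,cv2.CHAIN_APPROX_NONE)
    for h,hi in zip(hs[0],hs[1][0]):
        if hi[3]>=0 and cv2.contourArea(h)>60: M=cv2.moments(h); print(" hole",cv2.contourArea(h),np.round(1000*onz(c,(M["m10"]/M["m00"]-1.5)/4,(M["m01"]/M["m00"]-1.5)/4,.006),1))
```

```text
120 [437.6 106.8 172.8  44.8  89.4]
 hole 96.0 [437.6  88.7   6. ]
 hole 307.5 [436.4  60.9   6. ]
140 [437.8 105.2 167.6  43.2  89.3]
 hole 147.0 [437.8  88.1   6. ]
 hole 414.0 [436.5  60.2   6. ]
160 [437.7  86.1 127.5  41.9  89.2]
 hole 196.5 [437.9  87.7   6. ]
 hole 501.5 [436.7  59.9   6. ]
```

servo_tool --pt "0.3 0.7 0 0 70" --pt "0.6 1.5 0 -0.01 70" --pt "0.9 2.3 0 -0.01 70" --pt "1.2 3.1 0 -0.01 70" --pt "1.47 3.63 0 -0.01 70"

```text
time_s: 9.47
tcp_pos: [0.4388, 0.1589, 0.1096]
ee_rot: [[-0.012, -1.0, 0.001], [-1.0, 0.012, 0.0], [-0.0, -0.001, -1.0]]
wrist_force: [0.1, 0.7, -0.3]
gripper_width: 0.801
gripper_force: 0.0
```

servo_tool --pt "0 0 -0.6 0 70" --pt "0 0 -1.2 0 70" --pt "0 0 -1.8 0 70" --pt "0 0 -2.3 0 70" --pt "0 0 -2.6 0 70"

```text
time_s: 9.88
tcp_pos: [0.4373, 0.1564, 0.0299]
ee_rot: [[-0.013, -1.0, -0.002], [-1.0, 0.013, -0.002], [0.002, 0.002, -1.0]]
wrist_force: [-0.7, -0.7, 0.8]
gripper_width: 0.806
gripper_force: 0.0
```

servo_tool --pt "0 0 0 0 70" --pt "0 0 0 0 70" --pt "0 0 0 0 70" --pt "0 0 0 0 70" --pt "0 0 0 0 70"

```text
time_s: 10.3
tcp_pos: [0.4384, 0.1574, 0.0325]
ee_rot: [[-0.013, -1.0, 0.002], [-1.0, 0.013, 0.001], [-0.001, -0.002, -1.0]]
wrist_force: [-0.1, -0.5, 0.6]
gripper_width: 0.806
gripper_force: 0.0
```

servo_tool --pt "0 0 -0.2 0 70" --pt "0 0 -0.4 0 70" --pt "0 0 -0.45 0 70" --pt "0 0 -0.45 0 55" --pt "0 0 -0.45 0 40"

```text
time_s: 10.72
tcp_pos: [0.4378, 0.1569, 0.0178]
ee_rot: [[-0.013, -1.0, -0.0], [-1.0, 0.013, -0.0], [0.0, 0.0, -1.0]]
wrist_force: [0.1, -1.0, -0.6]
gripper_width: 0.724
gripper_force: 0.0
```

servo_tool --pt "0 0 0 0 20" --pt "0 0 0 0 20" --pt "0 0 0 0 20" --pt "0 0 0 0 20" --pt "0 0 0 0 20"

```text
time_s: 11.13
tcp_pos: [0.4381, 0.1571, 0.0182]
ee_rot: [[-0.013, -1.0, 0.0], [-1.0, 0.013, 0.0], [-0.0, -0.0, -1.0]]
wrist_force: [0.6, 0.9, 0.1]
gripper_width: 0.455
gripper_force: 29.9
```

servo_tool --pt "0 0 0 0 20" --pt "0 0 0.3 0 20" --pt "0 0 0.8 0 20" --pt "0 0 1.5 0 20" --pt "0 0 2.2 0 20"

```text
time_s: 11.55
tcp_pos: [0.4373, 0.1565, 0.0849]
ee_rot: [[-0.013, -1.0, -0.002], [-1.0, 0.013, -0.001], [0.001, 0.002, -1.0]]
wrist_force: [1.2, -0.0, -1.1]
gripper_width: 0.455
gripper_force: 29.9
```

servo_tool --pt "-0.1 -0.4 0.6 0.12 20" --pt "-0.2 -0.9 1.2 0.24 20" --pt "-0.3 -1.5 1.8 0.36 20" --pt "-0.4 -2.1 2.2 0.48 20" --pt "-0.5 -2.7 2.2 0.6 20"

```text
time_s: 11.97
tcp_pos: [0.4238, 0.0758, 0.1532]
ee_rot: [[0.56, -0.829, 0.005], [-0.829, -0.559, 0.003], [0.001, -0.006, -1.0]]
wrist_force: [0.5, -0.0, -2.3]
gripper_width: 0.456
gripper_force: 29.9
```

servo_tool --pt "-0.1 -0.7 0 0.12 20" --pt "-0.2 -1.4 0 0.24 20" --pt "-0.3 -2.1 0 0.36 20" --pt "-0.4 -2.8 0 0.48 20" --pt "-0.45 -3.5 0 0.6 20"

```text
time_s: 12.38
tcp_pos: [0.4081, -0.0301, 0.1505]
ee_rot: [[0.929, -0.369, -0.001], [-0.369, -0.929, 0.0], [-0.001, 0.0, -1.0]]
wrist_force: [0.4, -0.6, -1.8]
gripper_width: 0.454
gripper_force: 29.9
```

servo_tool --pt "0 -0.6 0 0.12 20" --pt "0 -1.2 0 0.24 20" --pt "0 -1.7 0 0.36 20" --pt "0 -1.88 0 0.47 20" --pt "0 -1.88 0 0.47 20"

```text
time_s: 12.8
tcp_pos: [0.4085, -0.0864, 0.1503]
ee_rot: [[0.996, 0.086, -0.001], [0.086, -0.996, -0.0], [-0.001, -0.0, -1.0]]
wrist_force: [-0.8, 0.5, -1.7]
gripper_width: 0.456
gripper_force: 29.9
```

servo_tool --pt "0 0 -0.3 0 20" --pt "0 0 -0.8 0 20" --pt "0 0 -1.2 0 20" --pt "0 0 -1.2 0 20" --pt "0 0 -1.2 0 20"

```text
time_s: 13.22
tcp_pos: [0.4089, -0.0852, 0.1141]
ee_rot: [[0.996, 0.085, -0.002], [0.085, -0.996, -0.0], [-0.002, 0.0, -1.0]]
wrist_force: [0.5, -0.0, -1.9]
gripper_width: 0.455
gripper_force: 29.9
```

servo_tool --pt "0 0 0 0 20" --pt "0 0 0 0 20" --pt "0 0 0 0 20" --pt "0 0 0 0 20" --pt "0 0 0 0 20"

```text
time_s: 13.63
tcp_pos: [0.4096, -0.0853, 0.1145]
ee_rot: [[0.996, 0.086, 0.001], [0.086, -0.996, 0.0], [0.001, -0.0, -1.0]]
wrist_force: [-0.0, 0.1, -1.7]
gripper_width: 0.45
gripper_force: 29.9
```

Run:
```python
from h import *
s=r.sense();print(s["tcp_pos"],np.round(s["ee_rot"],4).tolist(),s["joints"])
c=snap("top","top4");d=snap("side","side4")
cv2.imwrite("pics/s4.png",np.vstack([cv2.resize(c["pixels"][120:230,300:440,::-1],None,fx=4,fy=2.7)[:,:],cv2.resize(d["pixels"][125:215,150:290,::-1],None,fx=4,fy=3.2)]))
```

```text
[ 0.40962844 -0.08533199  0.11451428] [[0.9963, 0.0859, 0.0008], [0.0859, -0.9963, 0.0001], [0.0008, -0.0001, -1.0]] [ 1.06851128e+01  1.04781867e+01 -3.72477481e+01  6.35559545e-04
 -4.22276964e+01  8.42437350e+01]
```

View pics/s4.png

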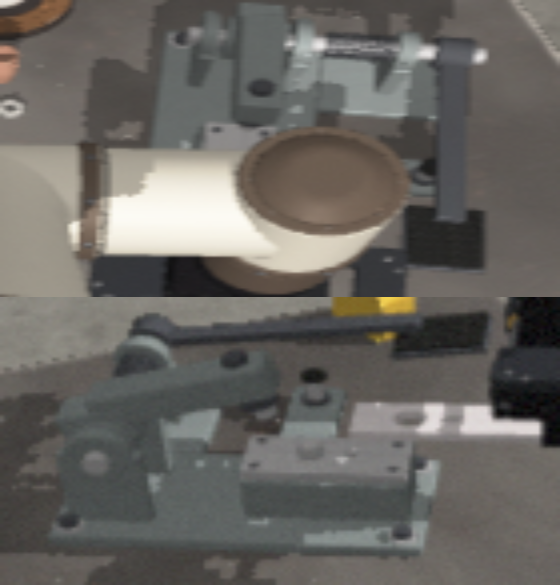

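The side view shows the lever level in the gripper, with its bore at about (252,162), next to the nest with its spigot at about (228,170). The arm hides this area from the top camera. I'll use the held lever to check the side camera's bias, then measure the nest in the same view.

Run:
```python
from h import *
c=pickle.load(open("pics/side4.pkl","rb")); G=cv2.resize(c["pixels"],None,fx=4,fy=4,interpolation=cv2.INTER_CUBIC).astype(int)
x0,y0,x1,y1=930,600,1130,700
for t in(140,165,185):
    m=np.zeros(G.shape[:2],np.uint8); m[y0:y1,x0:x1]=G[y0:y1,x0:x1].min(2)>t
    k=max(cv2.findContours(m,0,cv2.CHAIN_APPROX_NONE)[0],key=cv2.contourArea)
    q=(k-1.5)/4; print(t,rect(c,q,.1043),cv2.boundingRect(k))
    P=np.array([onz(c,u,v,.1043)[:2]*1000 for u,v in q[:,0]])
    A=np.array([.9963,.0859]);N=np.array([-.0859,.9963]);T=np.array([409.6,-85.3])
    a=(P-T)@A;n=(P-T)@N; print(" end",np.percentile(a,[95,99]),"edges",[np.median(n[(a>50)&(a<125)&(n>0)]),np.median(n[(a>50)&(a<125)&(n<0)])])
    hs=cv2.findContours(m,cv2.RETR_CCOMP,cv2.CHAIN_APPROX_NONE)
    for h,hi in zip(hs[0],hs[1][0]):
        if hi[3]>=0 and cv2.contourArea(h)>60: M=cv2.moments(h); w=onz(c,(M["m10"]/M["m00"]-1.5)/4,(M["m01"]/M["m00"]-1.5)/4,.1023)[:2]*1000; print(" hole",cv2.contourArea(h),(w-T)@A,(w-T)@N)
np.set_printoptions(linewidth=250)
print(np.array(c["pixels"]).min(2)[160:190,205:258])
```

```text
140 [486.  -72.3 115.9  44.8   8.3] (951, 632, 179, 42)
 end [133.84934421 134.42671315] edges [np.float64(25.188444992632412), np.float64(-11.710959376639675)]
 hole 202.0 69.54921984637484 3.1059640716815693
 hole 588.5 99.04584396433755 4.44646849923533
165 [450.6 -76.   46.   38.5   6.6] (1059, 636, 71, 37)
 end [63.87088585 64.25904527] edges [np.float64(22.022044512240036), np.float64(-12.609822919840115)]
185 [450.3 -76.   45.2  36.3   6.6] (1060, 637, 70, 35)
 end [63.07308238 63.51851937] edges [np.float64(20.894736169166812), np.float64(-11.522540341114498)]
[[ 73  58  52 ... 153 206 219]
 [ 78  57  56 ... 135 181 212]
 [ 75  58  53 ... 119 159 211]
 ...
 [ 88  91  93 ...  96 106 102]
 [ 93  93  91 ...  97  97  90]
 [ 92  93  92 ...  93  96  86]]
```

Run:
```python
from h import *
a=cv2.imread("pics/side4.png")[152:192,203:268]; b=cv2.imread("pics/top0.png")[160:212,340:382]
A=cv2.resize(a,None,fx=7,fy=7,interpolation=cv2.INTER_CUBIC); B=cv2.resize(b,None,fx=7,fy=7,interpolation=cv2.INTER_CUBIC)
B=cv2.convertScaleAbs(B,alpha=2.2,beta=-300); A=cv2.convertScaleAbs(A,alpha=1.5,beta=-50)
H=max(A.shape[0],B.shape[0]); f=lambda i:cv2.copyMakeBorder(i,0,H-i.shape[0],0,0,0)
cv2.imwrite("pics/z5.png",np.hstack([f(A),f(B)])); print(A.shape,B.shape)
```

```text
(280, 455, 3) (364, 294, 3)
```

View pics/z5.png

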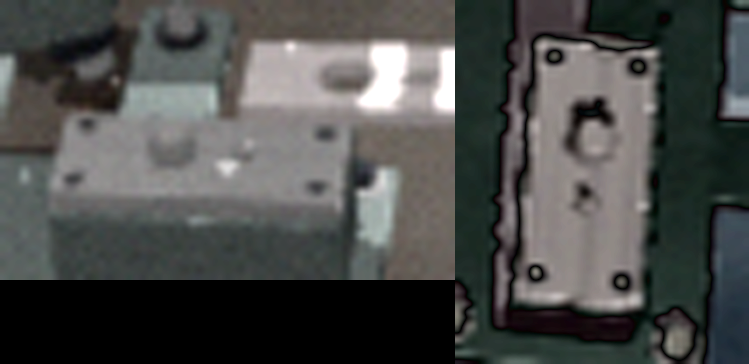

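The zoom shows the spigot top at about (172,137) in the left crop and (142,138) in the right one. The four nest bolts are clear in both. I'll compute positions from these.

Run:
```python
from h import *
def f(c,u,v,ox,oy,z): return onz(c,(u+.5)/7-.5+ox,(v+.5)/7-.5+oy,z)[:2]*1000
c=pickle.load(open("pics/side4.pkl","rb"));t=pickle.load(open("pics/top0.pkl","rb"))
for n,cc,o,b,sp,pin in(("side",c,(203,152),[(88,125),(326,133),(72,180),(318,187)],(172,137),(229,162)),("top",t,(340,160),[(100,57),(183,66),(81,272),(166,281)],(142,138),(130,199))):
    B=np.array([f(cc,*p,*o,.060) for p in b]); m=B.mean(0)
    d=(B[1]-B[0]+B[3]-B[2]) if n=="side" else (B[0]-B[2]+B[1]-B[3]); d=-d if d[0]<0 else d; yaw=np.degrees(np.arctan2(d[1],d[0])); 
    u=d/np.hypot(*d); print(n,"bolts",np.round(B,1).tolist(),"c",m,"yaw",yaw,"spigot est",m+11.5*u,"direct",f(cc,*sp,*o,.071),"pin",f(cc,*pin,*o,.067))
print("bore seen",f(c,346,75,203,152,.100)-np.array([409.6,-85.3]))
```

```text
side bolts [[613.4, -83.0], [520.7, -91.5], [610.9, -48.5], [516.9, -58.1]] c [565.47953697 -70.28069224] yaw 5.556333762253805 spigot est [576.925504   -69.16721176] direct [575.07990837 -66.45588636] pin [551.44693896 -59.48165573]
top bolts [[611.1, -51.8], [614.1, -85.5], [518.0, -59.7], [521.2, -93.4]] c [566.1113598  -72.62379796] yaw 4.827587256341872 spigot est [577.57056302 -71.65598517] direct [575.03943384 -73.41353642] pin [549.89928346 -73.23029081]
bore seen [98.43088767  8.53379149]
```

servo_tool --pt "0 0 -0.2 0.003 20" --pt "0 0 -0.38 0.003 20" --pt "0.3 0.03 -0.38 0.003 20" --pt "0.7 0.05 -0.38 0.003 20" --pt "1.1 0.08 -0.38 0.003 20"

```text
time_s: 14.15
tcp_pos: [0.4433, -0.083, 0.1024]
ee_rot: [[0.996, 0.089, -0.0], [0.089, -0.996, -0.0], [-0.0, 0.0, -1.0]]
wrist_force: [1.3, 0.2, -1.9]
gripper_width: 0.456
gripper_force: 29.9
```

servo_tool --pt "0.4 0.03 0 0 20" --pt "0.8 0.06 0 0 20" --pt "1.1 0.09 0 0 20" --pt "1.24 0.1 0 0 20" --pt "1.24 0.1 0 0 20"

```text
time_s: 14.57
tcp_pos: [0.4806, -0.0799, 0.1024]
ee_rot: [[0.996, 0.089, -0.0], [0.089, -0.996, -0.0], [-0.0, 0.0, -1.0]]
wrist_force: [-0.3, -0.4, -1.0]
gripper_width: 0.456
gripper_force: 29.9
```

servo_tool --pt "0 0 0 0 20" --pt "0 0 0 0 20" --pt "0 0 0 0 20" --pt "0 0 0 0 20" --pt "0 0 0 0 20"

```text
time_s: 14.98
tcp_pos: [0.4794, -0.08, 0.1029]
ee_rot: [[0.996, 0.089, 0.0], [0.089, -0.996, 0.0], [0.0, -0.0, -1.0]]
wrist_force: [0.3, -0.3, -2.3]
gripper_width: 0.453
gripper_force: 29.9
```

Run:
```python
from h import *
s=r.sense();print(s["tcp_pos"],s["wrist_force"],s["moment"])
c=snap("side","side5"); G=cv2.resize(c["pixels"],None,fx=4,fy=4,interpolation=cv2.INTER_CUBIC).astype(int)
t=pickle.load(open("pics/side4.pkl","rb"));
# lever holes + lever far/near edge per column for droop
x0,y0,x1,y1=820,600,1080,720
for th in(130,150,170):
    m=np.zeros(G.shape[:2],np.uint8); m[y0:y1,x0:x1]=G[y0:y1,x0:x1].min(2)>th
    hs=cv2.findContours(m,cv2.RETR_CCOMP,cv2.CHAIN_APPROX_NONE)
    for h,hi in zip(hs[0],hs[1][0]):
        if hi[3]>=0 and cv2.contourArea(h)>60:
            M=cv2.moments(h);u=(M["m10"]/M["m00"]-1.5)/4;v=(M["m01"]/M["m00"]-1.5)/4; print(th,cv2.contourArea(h),round(u,1),round(v,1),onz(c,u,v,.086)[:2]*1000)
cv2.imwrite("pics/s5.png",cv2.resize(c["pixels"][130:200,180:290,::-1],None,fx=6,fy=6,interpolation=cv2.INTER_CUBIC))
```

```text
[ 0.47936578 -0.08000696  0.10291082] [ 0.28233967 -0.25075975 -2.28031938] [-0.14035343  0.18487639 -0.00825965]
130 130.5 236.7 165.3 [549.98189402 -76.00155313]
130 337.5 225.8 164.5 [579.70922359 -75.29107964]
```

servo_tool --pt "-0.03 0 -0.1 0 20" --pt "-0.03 0 -0.2 0 20" --pt "-0.03 0 -0.3 0 20" --pt "-0.03 0 -0.35 0 20" --pt "-0.03 0 -0.4 0 20"

```text
time_s: 15.45
tcp_pos: [0.4786, -0.08, 0.0903]
ee_rot: [[0.996, 0.089, -0.001], [0.089, -0.996, -0.0], [-0.001, 0.0, -1.0]]
wrist_force: [0.5, -0.1, -1.4]
gripper_width: 0.455
gripper_force: 29.9
```

servo_tool --pt "0 0 -0.05 0 20" --pt "0 0 -0.1 0 20" --pt "0 0 -0.15 0 20" --pt "0 0 -0.2 0 20" --pt "0 0 -0.2 0 20"

```text
time_s: 15.87
tcp_pos: [0.4791, -0.0801, 0.0849]
ee_rot: [[0.996, 0.089, 0.001], [0.089, -0.996, -0.0], [0.001, 0.0, -1.0]]
wrist_force: [-0.8, -0.6, 1.9]
gripper_width: 0.453
gripper_force: 29.9
```

servo_tool --pt "0 0 -0.03 0 20" --pt "0 0 -0.06 0 20" --pt "0 0 -0.1 0 20" --pt "0 0 -0.1 0 20" --pt "0 0 -0.1 0 20"

```text
time_s: 16.28
tcp_pos: [0.479, -0.0802, 0.0816]
ee_rot: [[0.996, 0.089, 0.0], [0.089, -0.996, -0.0], [0.0, 0.0, -1.0]]
wrist_force: [0.8, -3.5, -2.4]
gripper_width: 0.454
gripper_force: 29.9
```

Run:
```python
from h import *
s=r.sense();print(s["tcp_pos"],s["wrist_force"],s["moment"])
c=snap("side","side6")
cv2.imwrite("pics/s6.png",cv2.resize(c["pixels"][130:200,180:290,::-1],None,fx=7,fy=7,interpolation=cv2.INTER_CUBIC))
```

```text
[ 0.47900435 -0.08018955  0.08160001] [ 0.75761474 -3.46511552 -2.4289708 ] [-1.0323587  -0.40909059 -0.29851941]
```

View pics/s6.png

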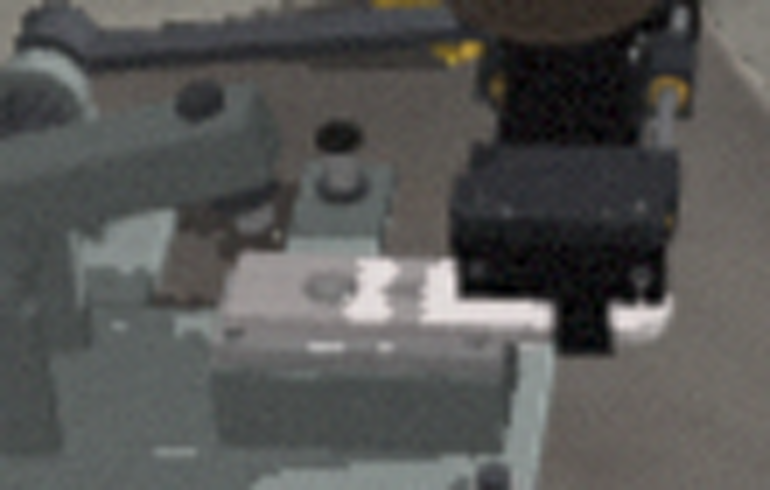

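The bore at about (330,287) in the crop now looks filled by the spigot. A −y side force suggests the lever sits slightly too far +y, so I'll ease it that way while lowering.

servo_tool --pt "0 -0.02 0 0 20" --pt "0 -0.03 0 0 20" --pt "0 -0.03 -0.03 0 20" --pt "0 -0.03 -0.06 0 20" --pt "0 -0.03 -0.06 0 20"

```text
time_s: 16.75
tcp_pos: [0.4787, -0.0808, 0.0798]
ee_rot: [[0.996, 0.089, -0.0], [0.089, -0.996, 0.0], [-0.0, -0.0, -1.0]]
wrist_force: [1.0, -1.7, -0.1]
gripper_width: 0.457
gripper_force: 29.9
```

Run:
```python
from h import *
s=r.sense();print(s["tcp_pos"],s["wrist_force"],s["moment"])
```

```text
[ 0.47868231 -0.08077989  0.07979599] [ 0.9558939  -1.65765846 -0.09324483] [-0.45205631 -0.08737528 -0.11296408]
```

Good. A little more sideways and down.

servo_tool --pt "0 -0.02 0 0 20" --pt "0 -0.02 -0.03 0 20" --pt "0 -0.02 -0.06 0 20" --pt "0 -0.02 -0.06 0 20" --pt "0 -0.02 -0.06 0 20"

```text
time_s: 17.17
tcp_pos: [0.4785, -0.0815, 0.078]
ee_rot: [[0.996, 0.089, -0.001], [0.089, -0.996, -0.0], [-0.001, -0.0, -1.0]]
wrist_force: [-0.1, 0.1, -0.9]
gripper_width: 0.449
gripper_force: 30.0
```

servo_tool --pt "0 0 -0.03 0 20" --pt "0 0 -0.03 0 20" --pt "0 0 -0.03 0 20" --pt "0 0 -0.03 0 20" --pt "0 0 -0.03 0 20"

```text
time_s: 17.58
tcp_pos: [0.4785, -0.0815, 0.0774]
ee_rot: [[0.996, 0.089, -0.0], [0.089, -0.996, 0.0], [-0.0, -0.0, -1.0]]
wrist_force: [-2.1, 0.2, 3.0]
gripper_width: 0.452
gripper_force: 30.0
```

Run:
```python
from h import *
s=r.sense();print(s["tcp_pos"],s["wrist_force"],s["moment"])
```

```text
[ 0.47846864 -0.08147849  0.07738828] [-2.13323459  0.15165262  2.95076952] [0.10030256 0.59912678 0.01628149]
```

Seated: TCP z is at or below the flat-lying height and there is upward contact force. Now release and retreat.

servo_tool --pt "0 0 0 0 42" --pt "0 0 0 0 50" --pt "0 0 0 0 60" --pt "0 0 0 0 60" --pt "0 0 0 0 60"

```text
time_s: 18.0
tcp_pos: [0.4789, -0.0815, 0.0772]
ee_rot: [[0.996, 0.089, 0.0], [0.089, -0.996, 0.0], [0.0, 0.0, -1.0]]
wrist_force: [-0.5, -0.3, -0.4]
gripper_width: 0.658
gripper_force: 0.0
```

servo_tool --pt "0 0 0.3 0 60" --pt "0 0 0.9 0 60" --pt "0 0 1.8 0 60" --pt "0 0 2.8 0 60" --pt "0 0 3.8 0 60"

```text
time_s: 18.42
tcp_pos: [0.4784, -0.0816, 0.193]
ee_rot: [[0.996, 0.089, -0.0], [0.089, -0.996, -0.0], [-0.0, 0.0, -1.0]]
wrist_force: [1.4, 0.0, 0.1]
gripper_width: 0.689
gripper_force: 0.0
```

servo_tool --pt "-0.2 -1.0 0.2 0 30" --pt "-0.4 -2.0 0.2 0 0" --pt "-0.6 -3.2 0.2 0 0" --pt "-0.8 -4.4 0.2 0 0" --pt "-0.9 -5.6 0.2 0 0"

```text
time_s: 18.83
tcp_pos: [0.451, -0.2508, 0.1984]
ee_rot: [[0.996, 0.09, 0.001], [0.09, -0.996, -0.0], [0.001, 0.0, -1.0]]
wrist_force: [0.9, 0.0, 0.1]
gripper_width: 0.398
gripper_force: 0.0
```

servo_tool --pt "0 -1.0 0 0 0" --pt "0 -2.0 0 0 0" --pt "0 -2.0 0 0 0" --pt "0 -2.0 0 0 0" --pt "0 -2.0 0 0 0"

```text
time_s: 19.25
tcp_pos: [0.4515, -0.3092, 0.1974]
ee_rot: [[0.996, 0.089, -0.0], [0.089, -0.996, 0.0], [-0.0, -0.0, -1.0]]
wrist_force: [0.3, 0.4, -1.0]
gripper_width: 0.042
gripper_force: 0.0
```

Run:
```python
from h import *
s=r.sense();print(s["time_s"],s["tcp_pos"],s["gripper_width"],s["wrist_force"])
for n,box in(("top",(330,150,390,240)),("side",(200,150,290,200))):
    c=snap(n,n+"7"); G=cv2.resize(c["pixels"],None,fx=4,fy=4,interpolation=cv2.INTER_CUBIC).astype(int)
    x0,y0,x1,y1=[4*i for i in box]
    for th in(190,215):
        m=np.zeros(G.shape[:2],np.uint8); m[y0:y1,x0:x1]=G[y0:y1,x0:x1].min(2)>th
        k=max(cv2.findContours(m,0,cv2.CHAIN_APPROX_NONE)[0],key=cv2.contourArea); print(n,th,rect(c,(k-1.5)/4,.068),cv2.boundingRect(k))
```

```text
19.25 [ 0.4514721  -0.30923523  0.19744029] 0.04238650896018488 [ 0.3148534   0.35061315 -0.97735058]
top 190 [531.3 -76.  170.3  45.    5.2] (1400, 668, 74, 227)
top 215 [560.7 -72.5 103.1  35.5   5.8] (1410, 669, 56, 138)
side 190 [530.4 -73.3 167.   37.4   5.6] (852, 670, 251, 40)
side 215 [476.8 -86.9  22.1  14.3  26.7] (1046, 677, 32, 16)
```

servo_tool --pt "0.6 0.9 0 0 0" --pt "1.2 1.7 -0.3 0 0" --pt "1.7 2.5 -1.0 0 0" --pt "2.1 2.98 -1.8 0 0" --pt "2.1 2.98 -2.2 0 0"

```text
time_s: 19.77
tcp_pos: [0.5158, -0.2161, 0.1294]
ee_rot: [[0.996, 0.094, -0.001], [0.094, -0.996, 0.001], [-0.001, -0.001, -1.0]]
wrist_force: [-0.6, -1.1, -0.5]
gripper_width: 0.006
gripper_force: 0.0
```

servo_tool --pt "0 0 -0.2 0 0" --pt "0 0 -0.4 0 0" --pt "0 0 -0.6 0 0" --pt "0 0 -0.8 0 0" --pt "0 0 -1.0 0 0"

```text
time_s: 20.18
tcp_pos: [0.5147, -0.2202, 0.1022]
ee_rot: [[0.996, 0.089, 0.001], [0.089, -0.996, -0.0], [0.001, 0.0, -1.0]]
wrist_force: [-1.9, 2.4, 6.3]
gripper_width: 0.004
gripper_force: 2.9
```

servo_tool --pt "0.02 0 -0.2 0 0" --pt "0.04 0 -0.4 0 0" --pt "0.06 0 -0.6 0 0" --pt "0.08 0 -0.8 0 0" --pt "0.1 0 -1.0 0 0"

```text
time_s: 20.6
tcp_pos: [0.5161, -0.2202, 0.0722]
ee_rot: [[0.996, 0.088, -0.003], [0.088, -0.996, 0.001], [-0.003, -0.001, -1.0]]
wrist_force: [-4.8, 3.8, 8.3]
gripper_width: 0.003
gripper_force: 4.7
```

servo_tool --pt "0.02 0 -0.15 0 0" --pt "0.04 0 -0.3 0 0" --pt "0.06 0 -0.45 0 0" --pt "0.06 0 -0.6 0 0" --pt "0.06 0 -0.6 0 0"

```text
time_s: 21.02
tcp_pos: [0.5188, -0.22, 0.0544]
ee_rot: [[0.996, 0.089, -0.001], [0.089, -0.996, 0.0], [-0.001, -0.001, -1.0]]
wrist_force: [-4.8, 4.6, 12.1]
gripper_width: 0.004
gripper_force: 6.8
```

servo_tool --pt "0.02 0 -0.06 0 0" --pt "0.04 0 -0.12 0 0" --pt "0.04 0 -0.18 0 0" --pt "0.04 0 -0.24 0 0" --pt "0.04 0 -0.24 0 0"

```text
time_s: 21.43
tcp_pos: [0.5198, -0.22, 0.0487]
ee_rot: [[0.996, 0.089, -0.001], [0.089, -0.996, 0.0], [-0.001, -0.0, -1.0]]
wrist_force: [-7.7, 5.9, 15.9]
gripper_width: 0.003
gripper_force: 10.4
```

servo_tool --pt "0 0 -0.03 0 0" --pt "0 0 -0.06 0 0" --pt "0 0 -0.08 0 0" --pt "0 0 -0.08 0 0" --pt "0 0 -0.08 0 0"

```text
time_s: 21.85
tcp_pos: [0.5199, -0.22, 0.0484]
ee_rot: [[0.996, 0.09, -0.0], [0.09, -0.996, -0.0], [-0.0, 0.0, -1.0]]
wrist_force: [-10.1, 8.2, 28.5]
gripper_width: 0.005
gripper_force: 15.3
```

servo_tool --pt "0 0 -0.02 0 0" --pt "0 0 -0.03 0 0" --pt "0 0 -0.03 0 0" --pt "0 0 -0.03 0 0" --pt "0 0 -0.03 0 0"

```text
time_s: 22.27
tcp_pos: [0.52, -0.22, 0.0483]
ee_rot: [[0.996, 0.09, 0.0], [0.09, -0.996, -0.0], [0.0, 0.0, -1.0]]
wrist_force: [-11.3, 10.1, 32.8]
gripper_width: 0.005
gripper_force: 17.4
```

Run:
```python
from h import *
s=r.sense();print(s["tcp_pos"],s["wrist_force"],s["moment"])
c=snap("side","side8")
cv2.imwrite("pics/s8.png",cv2.resize(c["pixels"][110:210,150:300,::-1],None,fx=5,fy=5,interpolation=cv2.INTER_CUBIC))
```

```text
[ 0.51998208 -0.21997727  0.04826437] [-11.32920747  10.14911055  32.75566688] [2.90107168 3.30199762 0.144968  ]
```

It's firm at the stop: 33 N with no further motion. Now I'll let the treadle rise gently and clear off.

servo_tool --pt "-0.02 0 0.4 0 0" --pt "-0.06 0 0.8 0 0" --pt "-0.1 0 1.2 0 0" --pt "-0.15 0 1.6 0 0" --pt "-0.2 0 2.0 0 0"

```text
time_s: 22.73
tcp_pos: [0.5147, -0.2204, 0.1048]
ee_rot: [[0.996, 0.088, 0.002], [0.088, -0.996, -0.0], [0.002, 0.0, -1.0]]
wrist_force: [1.3, 3.5, 5.4]
gripper_width: 0.003
gripper_force: 2.6
```

servo_tool --pt "0 0 0.5 0 0" --pt "0 0 1.2 0 0" --pt "0 0 2.0 0 0" --pt "0 0 3.0 0 0" --pt "0 -0.5 4.0 0 0"

```text
time_s: 23.15
tcp_pos: [0.5142, -0.2343, 0.2242]
ee_rot: [[0.996, 0.09, 0.0], [0.09, -0.996, 0.0], [0.0, -0.0, -1.0]]
wrist_force: [1.3, -0.1, -0.2]
gripper_width: 0.004
gripper_force: 0.0
```

servo_tool --pt "-0.5 -1.0 0 0 0" --pt "-1.0 -2.0 0 0 0" --pt "-1.8 -3.0 0 0 0" --pt "-2.5 -4.0 0 0 0" --pt "-2.5 -4.0 0 0 0"

```text
time_s: 23.57
tcp_pos: [0.4362, -0.3591, 0.2231]
ee_rot: [[0.997, 0.083, 0.0], [0.083, -0.997, -0.001], [-0.0, 0.001, -1.0]]
wrist_force: [-0.2, 0.1, -0.4]
gripper_width: 0.008
gripper_force: 0.0
```

servo_tool --pt "0 0 0 0 0" --pt "0 0 0 0 0" --pt "0 0 0 0 0" --pt "0 0 0 0 0" --pt "0 0 0 0 0"

```text
time_s: 23.98
tcp_pos: [0.4404, -0.3543, 0.2228]
ee_rot: [[0.996, 0.091, 0.0], [0.091, -0.996, -0.0], [0.0, 0.0, -1.0]]
wrist_force: [1.5, 0.5, -0.4]
gripper_width: 0.007
gripper_force: 0.0
```

Run:
```python
from h import *
s=r.sense();print(s["time_s"],s["tcp_pos"],s["wrist_force"])
for n,box,pb,bb in(("top",(330,150,390,240),(398,192,424,225),(247,160,272,188)),("side",(200,150,290,200),(240,125,275,148),(199,246,228,274))):
    c=snap(n,n+"9"); G=cv2.resize(c["pixels"],None,fx=4,fy=4,interpolation=cv2.INTER_CUBIC).astype(int)
    x0,y0,x1,y1=[4*i for i in box]; m=np.zeros(G.shape[:2],np.uint8); m[y0:y1,x0:x1]=G[y0:y1,x0:x1].min(2)>190
    k=max(cv2.findContours(m,0,cv2.CHAIN_APPROX_NONE)[0],key=cv2.contourArea); print(n,rect(c,(k-1.5)/4,.068))
    im=c["pixels"].astype(int)
    for k in blobs(im,(im.max(2)<45).astype(np.uint8),pb): print("pad",cv2.boundingRect(k),rect(c,k,.093))
    for k in blobs(im,(im.min(2)>160).astype(np.uint8),bb): print("blank",rect(c,k,.026))
```

```text
23.9833 [ 0.44041475 -0.35434126  0.22278045] [ 1.53899005  0.49255606 -0.37953968]
top [531.2 -77.5 170.1  44.3   6.2]
blank [554.7 215.   53.9  40.9  13.2]
side [530.5 -73.4 167.   37.5   5.7]
pad (248, 130, 24, 14) [ 512.8 -211.    75.2   51.    23.9]
blank [552.1 216.7  47.1  41.1  15.5]
```

```bash
python3 -c "
from station import r
print(r.finish_job())"
```

```text
the job is handed in; nothing more can be done
None
```

The drilled lever was loaded and released on the nest, the treadle was pressed until it stopped firmly (33 N) and let back up, and the job was handed in at about 24 s; the final camera check showed the lever still in place, the treadle pad back at its rest position and the blank still in its tube.

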